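# Feed a fresh paint palette from the dispenser and seat it in the dock

### The arm

A 6-joint arm with a two-finger parallel gripper is mounted at the origin on the work surface. World frame = base frame: x ahead of the robot, y to its left, z up, the work surface at z = 0. Lengths are in m, angles in rad, forces in N, time in s.
With the tool pointing down it reaches from about 0.375 to 0.925 m from the base axis. Payload 5.7 kg.
Tool frame: the origin (TCP) lies midway between the tips of the shut fingers; the grasp point (between the pads) lies 19 mm behind it; z points along the fingers, y is the line along which they close (so a half turn about z gives the same grasp; the last joint's range is limited). The gripper opens to 85 mm and grips with 20 to 120 N. Pads are 22 mm wide; open, the fingers measure 114 mm over their backs; the gripper's body (76 mm by 85 mm) begins 54 mm behind the grasp point. The pads swing forward as they close: fully open they stand 13 mm farther back than shut.
Start: joints at [-1.437, 0.359, 1.51, -0, 1.272, -0.115], TCP at [0.148, -0.581, 0.231] pointing down, gripper open.
Joint ranges: [-2.97, 2.97], [-1.01, 2.36], [0.21, 2.38], [-0.96, 4.11], [0.2, 2.71], [-2.98, 2.98]. Speed limits (rad/s): [2.39, 2.39, 3.14, 3.14, 3.14, 3.14].

### API

Orientations are given as a rotation vector (axis times angle).
In Python, from workcell import ctrl, imaging, sign_off gives the robot as it stands.
- The arm moves only by the shell command python3 -m creep 'ROWS' [OPENING] [FORCE]. ROWS is JSON, a list of rows, each a list of 2 entries, a list of its own where there are three numbers: the shift along the tool's x, y, z in mm, then the turn, a rotation vector about the tool's x, y, z in degrees. In form: [[[dx, dy, dz], [rx, ry, rz]], ...]. A call has 1 to 12 rows; each row is the pose to reach, as a shift and turn from the pose commanded when the call began, along the tool's axes at that moment; what a row does not reach only later rows make up. A row lasts 1/8 s, in which the tool goes at most 62.5 mm and 10.7 degrees, less where a joint would pass 70% of its speed; a pose out of reach is approached as far as the arm can. A call with a gripper value outside its range is refused whole. OPENING is the opening in per cent of the stroke, from 0 (shut) to 100 (fully open), set as the call begins (- or left out, the last holds). The fingers move at their own pace and stop on an object; FORCE is the grip in N (left out, the last holds). Time passes only in rows, so rows that repeat a pose let the fingers close. It gives the time, the measured TCP pose, the force, the opening and the grip force at its end, in the units of the state.
- ctrl.state(): the state, without advancing time (a new reading comes with each control period).
- imaging.snapshot(name): name is "side" or "top" or "wrist"; returns (picture, depth): 420x560x3 uint8, red, green, blue; 420x560 float32, m along the optical axis (not along the pixel's ray), 0 where there is no reading.
- imaging.camera_model(name): a dict with "fx", "fy", "cx", "cy" (pixels), "pose" (4x4, takes a point from camera to world coordinates). Camera axes: x right, y up, looking along -z (the intrinsics and any distortion apply to the point x, -y, -z); pixel columns grow to the right and rows downward; lengths in m; the calibration is good to about 2 mm. A picture is of the moment at which its call begins: read the wrist's pose just before it. camera_model takes no time and is no camera call; for the wrist camera it gives the pose at the moment of the call.
- sign_off(): hands the job in; it is judged then, once.
Trained networks look in the newest picture that a camera, given by its name, has taken for a name from the list of things; names that differ only in an ending like _2 or _b are one class to them, and where a whole thing is asked for, a point or a joint stands for the part that bears it (a point fixed in the world has none). Each returns a list of dicts, best first, with "p" (0 to 1); they miss things now and then, are a little off and sometimes report something else, mostly with a low value. They report only what shows in the picture. A call takes as long as a camera call. They do not tell look-alikes from the thing itself.
- imaging.outline_of(camera, thing): "region" (420x560 bool, what is visible of it).
- imaging.pinpoint(camera, thing): "location" ([x, y, z] in m, in world coordinates, good to about 4 mm: a listed point, or the origin of a listed thing).
The state is a dict: "time_s": time; "q": joint angles; "joint_velocities": joint speeds; "joint_efforts": joint torques, N m; "tool_pos": TCP position; "orientation": TCP orientation; "force": force on the tool from outside, world axes, zero at the start; "wrist_torque": the same for the moment, N m; "gripper_width": finger opening in m; "finger_force": force on a finger pad.
Only numpy, scipy, OpenCV 4.12 (cv2) and the standard library are available. Lean on these libraries where they do the work, as an engineer would, in place of code of your own. Each camera call takes 0.05 s, during which the arm holds its last target. There are 200 camera calls.

### The job

Push the red handle of the palette dispenser fully forward so that the bottom palette slides out in front, then bring the handle fully back so that the rest of the stack drops. Then slide that palette flat along the table, without lifting or tipping it, into the blue dock until it is fully home and square against the back wall; leave the other palettes in the dispenser and do not disturb the things around.

Things in the scene. Friction and masses are not known exactly. Their poses are not given: they have to be found in the camera images.
- dispenser: Palette dispenser, fixed: bottomless magazine (black posts, orange gates, 85 x 125 mm, 48 tall) round a stack of 3 palettes standing on the table. Origin: on the table, centre of the stack. x points to its rear; palettes leave along -x under the front gate (its face 43 mm ahead of the origin). Sled and rails of the pusher reach 159 mm behind the origin. Left or right of the table, turned up to 9 deg.
- pusher (a joint): Pusher travel in m: 0 fully back (start), 0.095 fully forward, hard stops. Its dark sled (12 mm high) moves along the dispenser's -x; at 0.095 the bottom palette lies clear of the gate, its centre 88 mm ahead of the dispenser's origin. It stays where left; resists with 2 N plus stack friction. The stack rests on the sled and drops to the table only when this is back.
- handle (a point): Centre of the pusher's red upright handle, a block 16 (x) x 40 (y) x 46 mm tall, top 124 mm above the table; axes as the dispenser's. 120 mm behind the dispenser's origin when back, 25 mm when forward (then above the magazine). A dark steel arm, 24 mm wide, carries it from below and behind, up to 82 mm above the table.
- palette1_c (a point): Centre (half-way up) of the bottom palette of the stack: flat rigid white plastic plate with eight grey round wells, 70 (x) x 110 (y) x 14 mm thick, about 100 g. At the start its axes are the dispenser's.
- dock: Palette dock, fixed: low blue U-shaped cradle on the table, walls 16 mm high, 10 mm thick, thin green pad inside. Open towards its -x (the robot's side). Origin on the table, 55 mm in front of the seat's centre. On the side of the table where the dispenser is not, turned up to 9 deg.
- seat (a point): Centre (7 mm above the table) of a palette fully home in the dock; axes as the dock's: it goes in along +x, its 110 mm side along y. Back wall's face 35 mm behind (+x), side walls' faces 57 mm to each side, starting 25 mm in front; there flared guides widen the mouth to about 140 mm at 50 mm in front. A seated palette stands 10 mm out of the side walls.
- palette2_c (a point): Centre of the palette that starts in the middle of the stack, same make and size as the bottom one.
- palette3_c (a point): Centre of the palette that starts on top of the stack, same make and size as the bottom one.
- jar: Bystander: red paint jar, 48 mm diameter, 60 mm tall; origin at the centre of its underside.
- pot: Bystander: yellow paint pot, 44 mm diameter, 55 mm tall; origin at the centre of its underside.
- can: Bystander: black drink can, 66 mm diameter, 115 mm tall; origin at the centre of its underside.
- cup: Bystander: white ceramic cup, 80 mm diameter, 85 mm tall; origin at the centre of its underside.
- bottle: Bystander: blue bottle, 62 mm diameter, 170 mm tall; origin at the centre of its underside.
- phone: Bystander: black phone lying flat, 75 x 150 x 9 mm; origin at the centre of its underside.
- figure: Bystander: grey game figure on a round black base, 48 mm diameter, 80 mm tall; origin at the centre of its underside.
Mind the look-alikes: they are no part of the job. Of the things that look like the dispenser, the smaller one is meant.

How it is judged:
By the outcome, as a careful person would: the job done as asked, in the order asked, and still so for the second after the job is handed in, with the robot touching nothing.
It also fails if it takes over 67 s, if anything falls off the work surface, if the arm or the gripper's body presses on something with over 40 N, if the wrist force passes 120 N, or if a joint passes its speed limit or range.

## Working session

There is one attempt and no reset: what is moved stays moved. The work goes in short steps, Python scripts to look and compute and a shell command to move; the robot and the scene stay as the last step left them, time stands still between calls to the robot, and variables do not carry over. Pictures are saved under pics/ and viewed, at most 10 in all, crops included, and the job is handed in when it is done.

```bash
mkdir -p pics
cat > h.py <<'E'
import numpy as np, cv2
from scipy.spatial.transform import Rotation as R
from workcell import ctrl, imaging
def world(cam,depth,us,vs):
    m=imaging.camera_model(cam); us=np.asarray(us);vs=np.asarray(vs)
    d=depth[vs,us]; x=(us-m['cx'])/m['fx']*d; y=(vs-m['cy'])/m['fy']*d
    P=np.stack([x,-y,-d,np.ones_like(d)],-1)
    return (P@np.array(m['pose']).T)[...,:3]
def save(p,n,s=1):
    cv2.imwrite('pics/'+n,cv2.resize(p[...,::-1],None,fx=s,fy=s,interpolation=cv2.INTER_CUBIC))
E
python3 - <<'E'
from h import *
a={}
for c in ('top','side'):
    p,d=imaging.snapshot(c); save(p,c+'1.png',1.4 if c=='top' else 1.4)
    np.save(c+'_d.npy',d); np.save(c+'_p.npy',p)
    m=imaging.camera_model(c); print(c,{k:m[k] for k in m if k!='pose'},np.round(m['pose'],3).tolist())
    for t in ('dispenser','handle','palette1_c','palette3_c','dock','seat','jar','pot','can','cup','bottle','phone','figure'):
        print(t,[(round(r['p'],2),np.round(r['location'],3).tolist()) for r in imaging.pinpoint(c,t)])
print(ctrl.state())
E
```

```text
top {'fx': 455.9058459393159, 'fy': 455.9058459393159, 'cx': 276.4024752293054, 'cy': 207.85682437000855} [[-0.024, 0.988, -0.152, 0.236], [-1.0, -0.026, -0.013, -0.001], [-0.017, 0.151, 0.988, 1.245], [0.0, 0.0, 0.0, 1.0]]
dispenser [(0.97, [0.558, -0.154, 0.004])]
handle [(0.8, [0.677, -0.17, 0.104]), (0.77, [0.271, 0.249, 0.135]), (0.68, [0.496, 0.404, 0.0])]
palette1_c [(0.43, [0.554, -0.155, 0.007]), (0.25, [0.675, -0.173, 0.102])]
palette3_c [(0.74, [0.551, -0.153, 0.038])]
dock [(0.94, [0.55, 0.172, 0.002]), (0.61, [0.55, -0.151, 0.017])]
seat [(0.73, [0.61, 0.178, 0.006]), (0.33, [0.666, 0.372, -0.0])]
jar []
pot [(0.73, [0.623, -0.002, -0.001])]
can [(0.85, [0.492, 0.403, 0.002]), (0.39, [0.667, 0.369, -0.002])]
cup [(0.7, [0.498, -0.378, 0.001])]
bottle [(0.8, [0.67, 0.37, -0.001])]
phone [(0.97, [0.362, -0.412, -0.001])]
figure [(0.68, [0.688, -0.382, -0.002])]
side {'fx': 518.2685685674345, 'fy': 518.2685685674345, 'cx': 284.94570355782963, 'cy': 206.83528024625855} [[0.908, 0.261, -0.327, -0.118], [-0.418, 0.529, -0.738, -1.18], [-0.02, 0.807, 0.59, 1.055], [0.0, 0.0, 0.
[... 430 characters left out ...]

{'time_s': 1.4, 'q': array([-1.43711224e+00,  3.58802166e-01,  1.51040245e+00,  1.06466289e-06,
        1.27251411e+00, -1.15111433e-01]), 'joint_velocities': array([-0.00133898, -0.00221233,  0.0009065 ,  0.00053214, -0.00070251,
       -0.00136   ]), 'joint_efforts': array([-1.52857625e-03, -5.27588975e+01, -2.79048210e+01, -4.93114567e-04,
        1.58400399e-03, -4.64032541e-05]), 'tool_pos': array([ 0.14772332, -0.58149202,  0.23126455]), 'orientation': array([-3.11719117e+00, -3.89783800e-01,  2.40631147e-07]), 'force': array([-0.53407977,  0.30516071,  0.33890471]), 'wrist_torque': array([0.04296062, 0.00635428, 0.01138746]), 'finger_force': 0.0, 'gripper_width': 0.08583697880936939}
```

View pics/top1.png

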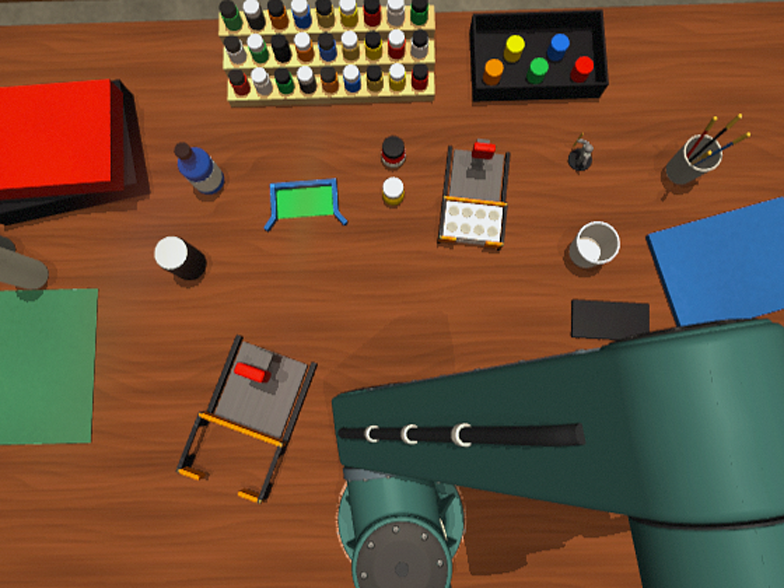

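View pics/side1.png

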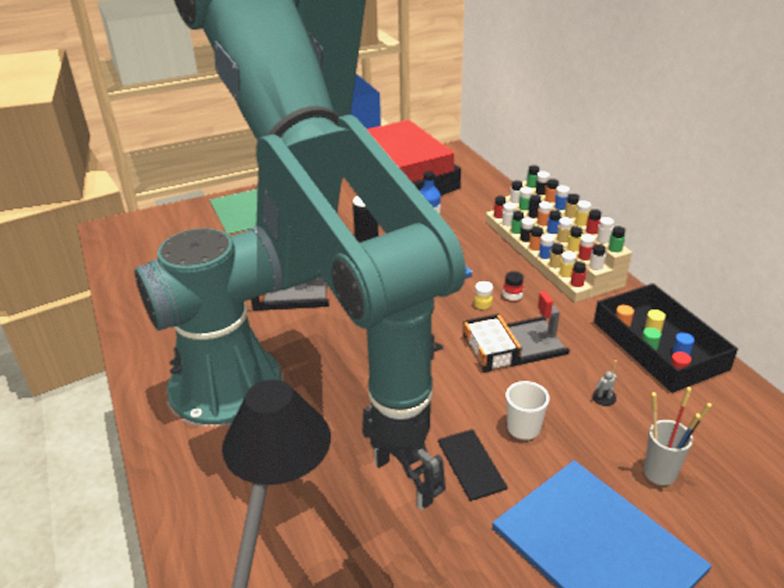

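In the top view (1.4x pixels) two things could pass for the dispenser. One is the small dispenser with the white stack at (473,200) and its red handle at (483,150). The other is the larger empty one at (250,415) with its red handle at (250,372). By the description I choose the small one. The blue dock with the green pad is at (305,205), and the other blue object (715,260) is just a board. The side view agrees, with the stack at (490,340) and the handle at (546,303). Next I measure yaws and check a close crop.

Run:
```python
from h import *
p=np.load('top_p.npy');d=np.load('top_d.npy')
V,U=np.mgrid[0:420,0:560]; W=world('top',d,U,V); hsv=cv2.cvtColor(p,cv2.COLOR_RGB2HSV)
H,S,Vv=[hsv[...,i].astype(int) for i in range(3)]
def rect(mask,n):
    P=W[mask]; r=cv2.minAreaRect((P[:,:2]*1000).astype(np.float32)); print(n,len(P),np.round(r[0],1),np.round(r[1],1),round(r[2],2),'zmed',np.round(np.percentile(P[:,2],[5,50,95]),4))
near=lambda x,y,r:np.hypot(W[...,0]-x,W[...,1]-y)<r
st=near(.556,-.155,.09)&(W[...,2]>.034)&(W[...,2]<.05)&(S<70)&(Vv>110); rect(st,'stack')
red=near(.676,-.171,.05)&(S>150)&((H<8)|(H>172))&(W[...,2]>.06); rect(red,'handle'); rect(red&(W[...,2]>.115),'handletop')
sled=near(.64,-.165,.1)&(abs(W[...,2]-.012)<.004)&(S<60); rect(sled,'sled')
bl=near(.6,.175,.12)&(H>95)&(H<130)&(S>100)&(W[...,2]>.008); rect(bl,'dock blue')
gr=near(.6,.175,.12)&(H>40)&(H<80)&(S>100); rect(gr,'pad')
for m,n in((st,'stack'),(gr,'pad'),):
    P=W[m]; c=P.mean(0); print(n,c.round(4))
cv2.imwrite('pics/crop.png',cv2.resize(p[80:190,170:390,::-1],None,fx=3.5,fy=3.5,interpolation=cv2.INTER_CUBIC))
```

```text
stack 1026 [ 553.8 -152.9] [109.4  73. ] 81.84 zmed [0.0381 0.0419 0.0459]
handle 173 [ 673.3 -170.7] [39.7 17.5] 81.95 zmed [0.0865 0.119  0.1266]
handletop 101 [ 673.4 -170.4] [38.7 17.5] 82.01 zmed [0.1168 0.1225 0.1273]
sled 1100 [ 637.5 -165.3] [124.  143.1] 81.65 zmed [0.0089 0.0121 0.0152]
dock blue 381 [607.2 178.2] [ 95. 163.] 3.6 zmed [0.0102 0.0157 0.0199]
pad 836 [614.8 179.2] [ 62.  113.3] 2.58 zmed [-0.0032  0.0007  0.005 ]
stack [ 0.5539 -0.153   0.0419]
pad [0.6142 0.1798 0.0008]
```

View pics/crop.png

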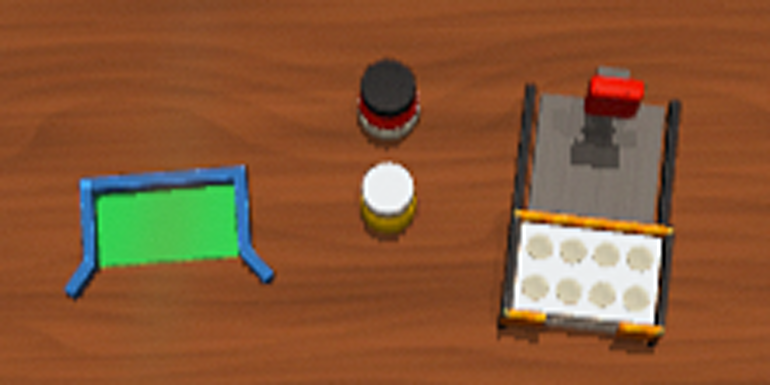

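The crop confirms it: the small dispenser holds the wells stack at crop (590,270) with its handle at (615,95), and the dock at (165,220) opens downward, towards the robot. The dispenser is at about (0.555,-0.154) with yaw -8.1°, the handle at (0.6735,-0.1705) and the seat at about (0.612,0.179) with yaw about 4°.

I move above the handle with tool y along the dispenser's x.

```bash
python3 -m creep '[[[51,-22,0],[0,0,-6]],[[102,-45,0],[0,0,-12]],[[153,-67,0],[0,0,-18]],[[204,-90,0],[0,0,-24]],[[255,-112,0],[0,0,-30]],[[306,-135,0],[0,0,-36]],[[357,-157,0],[0,0,-42]],[[408,-180,0],[0,0,-48]],[[459,-202,0],[0,0,-54]],[[510,-225,0],[0,0,-60]],[[561,-247,0],[0,0,-65]],[[611,-269,0],[0,0,-67.6]]]' 60
```

```text
time_s: 2.9
tool_pos: [0.6751, -0.169, 0.2313]
orientation: [2.371, 2.06, 0.0]
force: [-0.1, -0.0, -0.7]
gripper_width: 0.0509
finger_force: 0.0
```

```bash
python3 -m creep '[[[0,0,0],[0,0,0]],[[0,0,0],[0,0,0]]]'
cat >> h.py <<'E'
def delta(x,y,yaw_x=None):
    s=ctrl.state(); M=R.from_rotvec(s['orientation']).as_matrix(); t=s['tool_pos']
    yx=np.degrees(np.arctan2(M[1,0],M[0,0]))
    v=M.T@(np.array([x,y,t[2]])-t)*1000
    print('tcp',t.round(4),'yaw',round(yx,2),'tilt',M[2].round(3),'w',round(s['gripper_width'],4),'F',np.round(s['force'],1),'t',s['time_s'],'move',v.round(1), 'rz',None if yaw_x is None else round(-(yaw_x-yx),1))
E
python3 - <<'E'
from h import *
delta(.6735,-.1705,81.9)
p,d=imaging.snapshot('wrist')
for t in('handle','palette3_c'): print(t,[(round(r['p'],2),np.round(r['location'],3).tolist()) for r in imaging.pinpoint('wrist',t)])
V,U=np.mgrid[0:420,0:560]; W=world('wrist',d,U,V); hsv=cv2.cvtColor(p,cv2.COLOR_RGB2HSV)
m=(hsv[...,1]>150)&((hsv[...,0]<8)|(hsv[...,0]>172))&(W[...,2]>.117)&(W[...,2]<.135)&(np.hypot(W[...,0]-.676,W[...,1]+.171)<.05)
if m.sum()>20: print(m.sum(),cv2.minAreaRect((W[m][:,:2]*1000).astype(np.float32)),W[m].mean(0))
E
```

```text
time_s: 3.15
tool_pos: [0.6731, -0.1704, 0.2309]
orientation: [-2.373, -2.058, 0.002]
force: [0.1, -1.0, -0.1]
gripper_width: 0.051
finger_force: 0.0
tcp [ 0.6731 -0.1704  0.2309] yaw 81.87 tilt [-0.    -0.001 -1.   ] w 0.051 F [ 0.1 -1.  -0.1] t 3.15 move [-0.1  0.4 -0. ] rz -0.0
handle [(0.59, [0.671, -0.173, 0.098])]
palette3_c [(0.87, [0.557, -0.157, 0.034])]
1069 ((674.4894409179688, -171.37179565429688), (40.067691802978516, 15.316760063171387), 81.34794616699219) [ 0.67441559 -0.16978568  0.12318311]
```

```bash
python3 -m creep '[[[0,1,45],[0,0,0]],[[0,1,85],[0,0,0]],[[0,1,115],[0,0,0]],[[0,1,134],[0,0,0]],[[0,1,134],[0,0,0]]]' 60 && python3 -m creep '[[[0,0,0],[0,0,0]],[[0,0,0],[0,0,0]],[[0,0,0],[0,0,0]],[[0,0,0],[0,0,0]]]' 0 50
```

```text
time_s: 3.92
tool_pos: [0.6734, -0.1708, 0.0962]
orientation: [-2.373, -2.055, 0.002]
force: [-0.1, 0.4, 0.2]
gripper_width: 0.0514
finger_force: 0.0
time_s: 4.42
tool_pos: [0.675, -0.1708, 0.0992]
orientation: [2.373, 2.057, 0.001]
force: [-3.3, -0.5, 5.2]
gripper_width: 0.0154
finger_force: 50.1
```

```bash
python3 -m creep '[[[0,-10,0],[0,0,0]],[[0,-22,0],[0,0,0]],[[0,-34,0],[0,0,0]],[[0,-46,0],[0,0,0]],[[0,-58,0],[0,0,0]],[[0,-70,0],[0,0,0]],[[0,-80,0],[0,0,0]],[[0,-87,0],[0,0,0]],[[0,-92,0],[0,0,0]],[[0,-94,0],[0,0,0]],[[0,-94,0],[0,0,0]]]'; python3 -c "
from h import *
delta(.6735-.095*.99,-.1705+.095*.1409)"
```

```text
time_s: 5.8
tool_pos: [0.5835, -0.1573, 0.0992]
orientation: [2.371, 2.055, 0.005]
force: [3.2, 2.0, 7.2]
gripper_width: 0.0154
finger_force: 50.8
tcp [ 0.5835 -0.1573  0.0992] yaw 81.83 tilt [-0.     0.005 -1.   ] w 0.0154 F [3.2 2.  7.2] t 5.8 move [-0.3 -4.  -0. ] rz None
```

```bash
python3 -m creep '[[[0,-1,0],[0,0,0]],[[0,-2,0],[0,0,0]],[[0,-3,0],[0,0,0]],[[0,-3,0],[0,0,0]]]'; python3 -m creep '[[[0,-1,0],[0,0,0]],[[0,-2,0],[0,0,0]],[[0,-2,0],[0,0,0]]]'
```

```text
time_s: 6.3
tool_pos: [0.581, -0.157, 0.0992]
orientation: [2.37, 2.055, 0.006]
force: [4.1, 1.6, 6.0]
gripper_width: 0.0153
finger_force: 50.6
time_s: 6.68
tool_pos: [0.581, -0.157, 0.0992]
orientation: [2.369, 2.053, 0.009]
force: [9.9, 1.1, 1.5]
gripper_width: 0.0153
finger_force: 50.1
```

```bash
python3 -m creep '[[[0,10,0],[0,0,0]],[[0,22,0],[0,0,0]],[[0,36,0],[0,0,0]],[[0,50,0],[0,0,0]],[[0,64,0],[0,0,0]],[[0,76,0],[0,0,0]],[[0,86,0],[0,0,0]],[[0,93,0],[0,0,0]],[[0,98,0],[0,0,0]],[[0,101,0],[0,0,0]],[[0,102,0],[0,0,0]],[[0,102,0],[0,0,0]]]'
python3 - <<'E'
from h import *
p,d=imaging.snapshot('top'); save(p,'top2.png',1.4)
for t in('handle','palette1_c','palette2_c','palette3_c'): print(t,[(round(r['p'],2),np.round(r['location'],3).tolist()) for r in imaging.pinpoint('top',t)])
E
```

```text
time_s: 8.18
tool_pos: [0.675, -0.1708, 0.0991]
orientation: [-2.372, -2.057, 0.004]
force: [-8.7, -0.2, 15.2]
gripper_width: 0.0152
finger_force: 51.9
handle []
palette1_c []
palette2_c []
palette3_c []
```

View pics/top2.png

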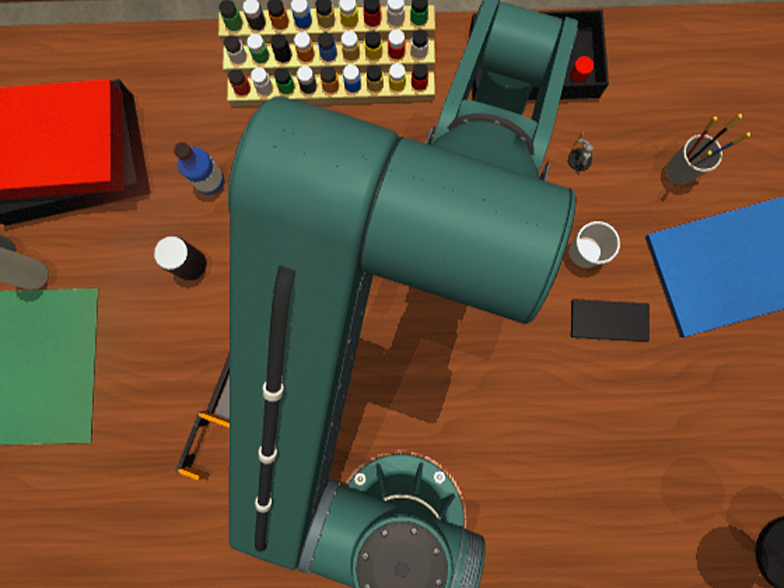

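The arm hides everything in that picture. The pose shows the handle back at its stop, with 9 N against it. I release, rise and look with the wrist camera.

```bash
python3 -m creep '[[[0,-2,0],[0,0,0]],[[0,-2,0],[0,0,0]]]'; python3 -m creep '[[[0,-2,0],[0,0,0]],[[0,-2,0],[0,0,0]],[[0,-2,0],[0,0,0]],[[0,-2,-40],[0,0,0]],[[0,-2,-90],[0,0,0]],[[0,-52,-135],[0,0,0]],[[0,-112,-135],[0,0,0]],[[0,-160,-135],[0,0,0]],[[0,-160,-135],[0,0,0]]]' 60
python3 - <<'E'
from h import *
p,d=imaging.snapshot('wrist'); save(p,'w1.png',1.4)
np.save('w_p.npy',p);np.save('w_d.npy',d)
for t in('handle','palette1_c','palette2_c','palette3_c'): print(t,[(round(r['p'],2),np.round(r['location'],3).tolist()) for r in imaging.pinpoint('wrist',t)])
V,U=np.mgrid[0:420,0:560]; W=world('wrist',d,U,V); hsv=cv2.cvtColor(p,cv2.COLOR_RGB2HSV)
for lo,hi in((.008,.02),(.022,.036),(.036,.05)):
    m=(hsv[...,1]<70)&(hsv[...,2]>110)&(W[...,2]>lo)&(W[...,2]<hi)&(np.hypot(W[...,0]-.5,W[...,1]+.15)<.14)
    if m.sum()>20: print(lo,m.sum(),cv2.minAreaRect((W[m][:,:2]*1000).astype(np.float32)),W[m].mean(0))
delta(.5,-.15)
E
```

```text
time_s: 8.68
tool_pos: [0.675, -0.1708, 0.0992]
orientation: [2.373, 2.058, -0.0]
force: [-3.1, 0.5, 10.4]
gripper_width: 0.015
finger_force: 51.3
time_s: 9.8
tool_pos: [0.513, -0.1466, 0.232]
orientation: [-2.372, -2.055, 0.003]
force: [1.1, -0.3, 0.4]
gripper_width: 0.0513
finger_force: 0.0
handle [(0.88, [0.674, -0.173, 0.099])]
palette1_c [(0.62, [0.468, -0.141, 0.006])]
palette2_c []
palette3_c [(0.75, [0.562, -0.158, 0.024])]
0.008 8874 ((539.5145874023438, -153.84649658203125), (111.35307312011719, 200.60247802734375), 79.7214584350586) [ 0.50714345 -0.1443809   0.01338868]
0.022 7828 ((564.32861328125, -156.23541259765625), (111.8617172241211, 70.76216125488281), 81.79814910888672) [ 0.5653453  -0.15253904  0.02810039]
0.036 28 ((573.2136840820312, -97.38111877441406), (4.350557804107666, 72.76799011230469), 81.85560607910156) [ 0.56329375 -0.09671016  0.04786501]
tcp [ 0.5189 -0.1484  0.2324] yaw 81.87 tilt [-0.     0.001 -1.   ] w 0.0511 F [-0.3  0.2 -0.2] t 10.05 move [ -4.2 -18.5  -0. ] rz None
```

View pics/w1.png

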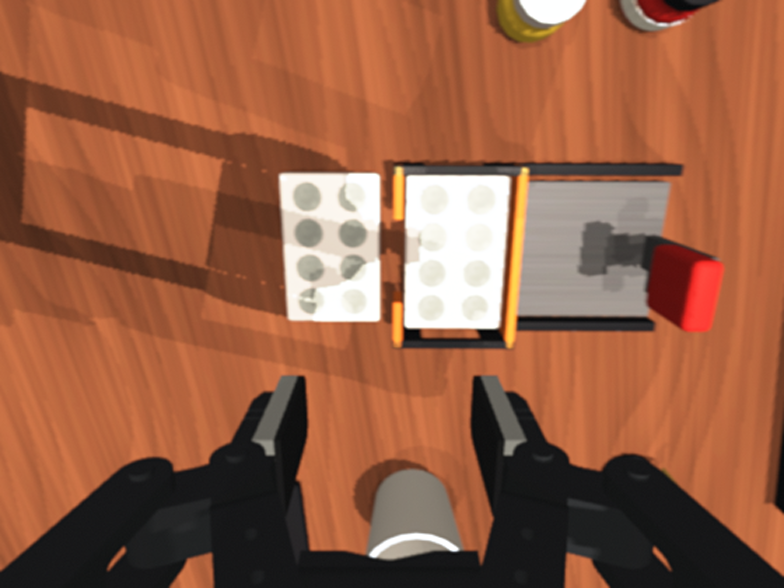

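The wrist picture shows the bottom palette clear in front of the gate at (330,247), the remaining two dropped in the magazine at (455,250), and the handle back at (685,285). I measure its pose accurately and work out the approach.

```bash
cat >> h.py <<'E'
def palette(cam,x,y,r=.085,half=None):
    p,d=imaging.snapshot(cam); V,U=np.mgrid[0:420,0:560]; W=world(cam,d,U,V); hsv=cv2.cvtColor(p,cv2.COLOR_RGB2HSV)
    m=(hsv[...,1]<75)&(hsv[...,2]>90)&(W[...,2]>.008)&(W[...,2]<.020)&(np.hypot(W[...,0]-x,W[...,1]-y)<r)
    if half is not None: m&=((W[...,0]-.555)*.99-(W[...,1]+.154)*.141)<half
    n,l,s,_=cv2.connectedComponentsWithStats(cv2.morphologyEx(m.astype(np.uint8),cv2.MORPH_CLOSE,np.ones((5,5))))
    k=1+s[1:,4].argmax(); mm=(l==k)&m; rc=cv2.minAreaRect((W[mm][:,:2]*1000).astype(np.float32))
    c=W[l==k]; print('palette',np.round(rc[0],1),np.round(rc[1],1),round(rc[2],2),'mean',c.mean(0).round(4),'z',np.percentile(c[:,2],[5,95]).round(4)); return p
E
python3 - <<'E'
from h import *
palette('wrist',.468,-.141,half=-.048)
palette('wrist',.468,-.141,half=-.048)
delta(.456,-.224,82)
E
```

```text
palette [ 468.5 -140. ] [110.4  70.3] 81.53 mean [ 0.4699 -0.1364  0.0153] z [0.012  0.0147]
palette [ 468.5 -140. ] [110.4  70.2] 81.71 mean [ 0.4697 -0.1366  0.0147] z [0.012  0.0147]
tcp [ 0.5185 -0.1483  0.2321] yaw 81.87 tilt [ 0.  0. -1.] w 0.0511 F [-0.2  0.3 -0.6] t 10.15 move [-83.8 -51.2  -0. ] rz -0.1
```

```bash
python3 -m creep '[[[-40,-25,0],[0,0,0]],[[-84,-50,0],[0,0,30]],[[-84,-50,50],[0,0,0]],[[-84,-50,105],[0,0,0]],[[-84,-50,155],[0,0,0]],[[-84,-50,195],[0,0,0]],[[-84,-50,220],[0,0,0]],[[-84,-50,228],[0,0,0]],[[-84,-50,228],[0,0,0]]]' 40; python3 -c "
from h import *
delta(.468-.141*.066,-.1405-.99*.066)"
```

```text
time_s: 11.28
tool_pos: [0.4563, -0.2242, 0.0041]
orientation: [-2.373, -2.058, 0.0]
force: [1.1, -0.9, 0.8]
gripper_width: 0.0344
finger_force: 0.0
tcp [ 0.4563 -0.2242  0.0041] yaw 81.86 tilt [ 0. -0. -1.] w 0.0344 F [ 1.1 -0.9  0.8] t 11.275 move [18.5 -0.2  0. ] rz None
```

```bash
python3 -m creep '[[[10,0,0],[0,0,0]],[[17,0,0],[0,0,0]],[[22,0,0],[0,0,0]],[[30,0,0],[0,0,0]],[[42,0,0],[0,0,0]],[[56,0,0],[0,0,0]],[[70,0,0],[0,0,0]],[[84,0,0],[0,0,0]],[[98,0,0],[0,0,0]],[[112,0,0],[0,0,0]],[[122,0,0],[0,0,0]],[[128,0,0],[0,0,0]]]'; python3 -c "
from h import *
p=palette('wrist',.485,-.03); save(p,'w2.png',1.4)
delta(.5,0)"
```

```text
time_s: 12.78
tool_pos: [0.474, -0.0965, 0.0043]
orientation: [-2.373, -2.059, 0.0]
force: [-0.2, -1.8, 1.1]
gripper_width: 0.0341
finger_force: 0.5
palette [482.9 -35.2] [98.4 70.5] 81.73 mean [ 0.4844 -0.0282  0.0141] z [0.0124 0.0147]
tcp [ 0.4739 -0.0961  0.0042] yaw 81.87 tilt [ 0.001 -0.001 -1.   ] w 0.0342 F [ 0.3  0.3 -0.1] t 12.825 move [98.9 12.3  0. ] rz None
```

```bash
python3 -m creep '[[[8,0.5,0],[0,0,-0.5]],[[22,1.3,0],[0,0,-1.3]],[[40,1.9,0],[0,0,-2.4]],[[60,2.1,0],[0,0,-3.6]],[[80,2,0],[0,0,-4.8]],[[100,1.7,0],[0,0,-6]],[[120,0.8,0],[0,0,-7.2]],[[140,-0.6,0],[0,0,-8.4]],[[160,-2.2,0],[0,0,-9.6]],[[178,-4.2,0],[0,0,-10.7]],[[190,-5.7,0],[0,0,-11.4]],[[198,-6.8,0],[0,0,-12]]]'; python3 -m creep '[[[0,0,0],[0,0,0]],[[-30,0,0],[0,0,0]],[[-60,0,-40],[0,0,0]],[[-60,0,-100],[0,0,0]],[[-60,0,-150],[0,0,0]],[[-60,0,-150],[0,0,0]]]'; python3 -c "
from h import *
p=palette('wrist',.49,.169); save(p,'w2.png',1.4)
print(imaging.pinpoint('wrist','palette1_c'),imaging.pinpoint('wrist','seat'),imaging.pinpoint('wrist','dock'))
delta(.5,0)"
```

```text
time_s: 14.32
tool_pos: [0.4952, 0.1005, 0.0043]
orientation: [-2.144, -2.296, 0.0]
force: [0.8, -1.5, 0.2]
gripper_width: 0.0338
finger_force: 0.3
time_s: 15.08
tool_pos: [0.5026, 0.039, 0.1583]
orientation: [2.142, 2.289, 0.009]
force: [0.3, -0.2, -1.0]
gripper_width: 0.0342
finger_force: 0.0
palette [490.  148.9] [69.9 69.9] 4.04 mean [0.4899 0.1501 0.0122] z [0.0101 0.0127]
[{'location': [0.4894, 0.1675, 0.0062], 'p': 0.72}] [{'location': [0.611, 0.1732, 0.0114], 'p': 0.77}] []
tcp [0.498  0.0396 0.153 ] yaw 93.83 tilt [ 0.    -0.003 -1.   ] w 0.0342 F [-0.2  0.3 -0.4] t 15.275 move [-39.7  -0.7  -0. ] rz None
```

View pics/w2.png

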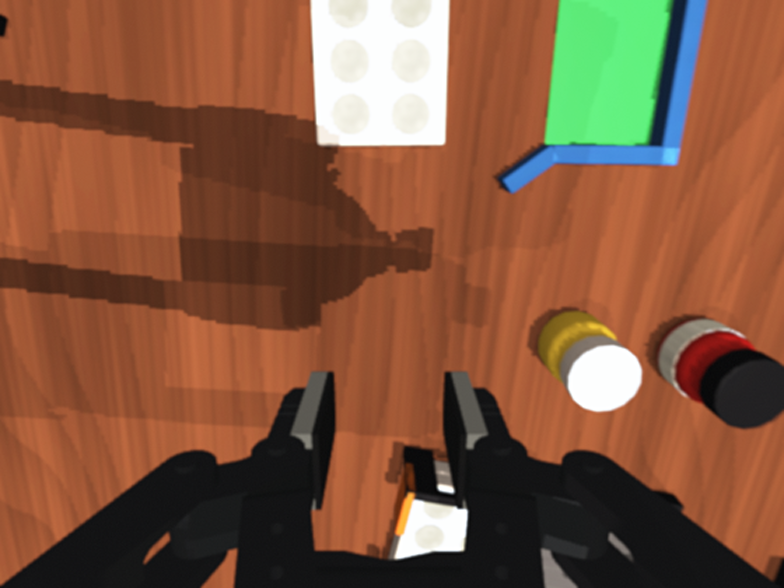

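The palette lies at wrist pixel (380,70), square to the dock at (615,75), and the bystanders at (600,375) and (735,390) are untouched. Next I go above a point behind its near side, turned by 90°.

```bash
python3 -m creep '[[[12,-7,0],[0,0,9]],[[24,-14,0],[0,0,18]],[[38,-21,0],[0,0,27]],[[50,-28,0],[0,0,36]],[[64,-36,0],[0,0,45]],[[78,-43,0],[0,0,54]],[[92,-50,0],[0,0,63]],[[106,-58,0],[0,0,72]],[[118,-65,0],[0,0,81]],[[128,-71,0],[0,0,90]],[[128,-71,0],[0,0,90]],[[128,-71,0],[0,0,90]]]' 50; python3 -c "
from h import *
p=palette('wrist',.49,.168); save(p,'w3.png',1.4)
print(imaging.pinpoint('wrist','palette1_c'),imaging.pinpoint('wrist','seat'))
d=imaging.snapshot('wrist')[1]; p=imaging.snapshot('wrist')[0]
V,U=np.mgrid[0:420,0:560]; W=world('wrist',d,U,V); hsv=cv2.cvtColor(p,cv2.COLOR_RGB2HSV).astype(int)
g=(hsv[...,0]>40)&(hsv[...,0]<80)&(hsv[...,1]>100)&(np.hypot(W[...,0]-.61,W[...,1]-.178)<.1); print(g.sum(),cv2.minAreaRect((W[g][:,:2]*1000).astype(np.float32)))
b=(hsv[...,0]>95)&(hsv[...,0]<130)&(hsv[...,1]>100)&(W[...,2]>.013)&(W[...,2]<.022)&(W[...,0]>.56)&(np.hypot(W[...,0]-.61,W[...,1]-.178)<.1); print(b.sum(),cv2.minAreaRect((W[b][:,:2]*1000).astype(np.float32)))
delta(.419,.163,4)"
```

```text
time_s: 16.77
tool_pos: [0.4196, 0.1624, 0.1535]
orientation: [3.139, 0.111, -0.003]
force: [0.5, 0.1, -0.5]
gripper_width: 0.0425
finger_force: 0.0
palette [491.7 168.3] [ 70.1 110.4] 4.12 mean [0.4929 0.1685 0.0148] z [0.0125 0.015 ]
[{'location': [0.4911, 0.1631, 0.0076], 'p': 0.92}] []
0 ((0.0, 0.0), (0.0, 0.0), 0.0)
44 ((565.5652465820312, 99.1328125), (3.5676465034484863, 7.2283501625061035), 5.759374141693115)
tcp [0.4201 0.1624 0.1543] yaw 3.87 tilt [-0. -0. -1.] w 0.0428 F [-0.5 -0.1 -0.7] t 17.025 move [-1.1 -0.6  0. ] rz -0.1
```

View pics/w3.png

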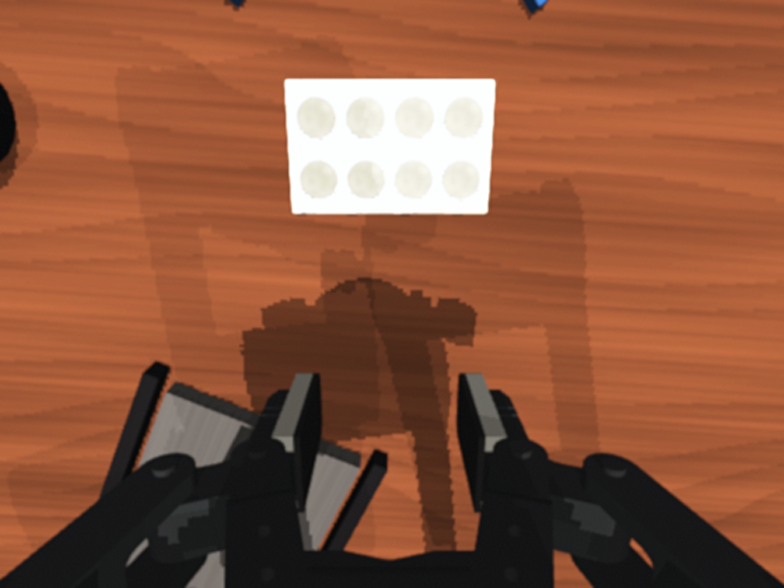

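The picture shows the palette square at (390,147), guide tips at (235,3) and (535,5), and the look-alike's rails at (160,370) and (380,455). I check clearance to those before descending.

Run:
```python
from h import *
p=np.load('top_p.npy');d=np.load('top_d.npy');V,U=np.mgrid[0:420,0:560]; W=world('top',d,U,V)
b=(W[...,2]>.006)&(W[...,2]<.2)&(W[...,0]<.47)&(W[...,0]>.1)&(W[...,1]>.1)&(W[...,1]<.36)
P=W[b]; print(len(P),P.min(0).round(3),P.max(0).round(3))
print('nearest (dx,dy to TCP .419,.163)',(P[np.hypot(P[:,0]-.419,P[:,1]-.163).argsort()[:3]]).round(3))
T=P[P[:,2]>.06]; print('tall',T.min(0).round(3),T.max(0).round(3))
# dock walls, fit lateral centreline from top view
hsv=cv2.cvtColor(p,cv2.COLOR_RGB2HSV).astype(int)
g=(hsv[...,0]>95)&(hsv[...,0]<130)&(hsv[...,1]>100)&(W[...,2]>.008)&(np.hypot(W[...,0]-.6,W[...,1]-.178)<.12)
a=np.radians(4); Q=W[g][:,:2]; X=Q@[np.cos(a),np.sin(a)]; Y=Q@[-np.sin(a),np.cos(a)]
print('dock X',X.min(),X.max(),'Y mid',(Y.min()+Y.max())/2,'palette',np.array([.4917,.1683])@[np.cos(a),np.sin(a)],np.array([.4917,.1683])@[-np.sin(a),np.cos(a)])
```

```text
3824 [0.101 0.103 0.006] [0.462 0.36  0.171]
nearest (dx,dy to TCP .419,.163) [[0.446 0.157 0.007]
 [0.447 0.171 0.007]
 [0.449 0.16  0.007]]
tall [0.101 0.211 0.06 ] [0.315 0.36  0.171]
dock X 0.5701659817058429 0.6659202211124732 Y mid 0.13567707946033056 palette 0.5022422580438919 0.13359077151874202
```

```bash
python3 -m creep '[[[-1,-2,50],[0,0,0]],[[-1,-2,100],[0,0,0]],[[-1,-2,135],[0,0,0]],[[-1,-2,150],[0,0,0]],[[-1,-2,150],[0,0,0]]]'; python3 -m creep '[[[12,0,0],[0,0,0]],[[22,0,0],[0,0,0]],[[28,0,0],[0,0,0]],[[36,0,0],[0,0,0]],[[48,0,0],[0,0,0]],[[60,0,0],[0,0,0]],[[72,0,0],[0,0,0]],[[84,0,0],[0,0,0]],[[96,0,0],[0,0,0]],[[106,0,0],[0,0,0]],[[116,0,0],[0,0,0]],[[124,0,0],[0,0,0]]]';python3 -c "
from h import *
p=palette('wrist',.59,.175,.1); save(p,'w4.png',1.4)
delta(.5,.1)"
```

```text
time_s: 17.65
tool_pos: [0.4181, 0.1643, 0.0034]
orientation: [3.139, 0.106, -0.004]
force: [-0.1, 0.7, 0.1]
gripper_width: 0.0428
finger_force: 0.0
time_s: 19.15
tool_pos: [0.5148, 0.1726, -0.0005]
orientation: [3.138, 0.099, -0.077]
force: [-0.7, -1.2, -2.8]
gripper_width: 0.0427
finger_force: 0.0
palette [577.5 172.8] [ 69.8 113.9] 3.16 mean [0.5814 0.1746 0.017 ] z [0.0152 0.0178]
tcp [0.5293 0.1729 0.0011] yaw 3.83 tilt [-0.023  0.    -1.   ] w 0.0428 F [ 3.1 -1.4  0.3] t 19.2 move [-34.1  70.8   0.8] rz None
```

View pics/w4.png

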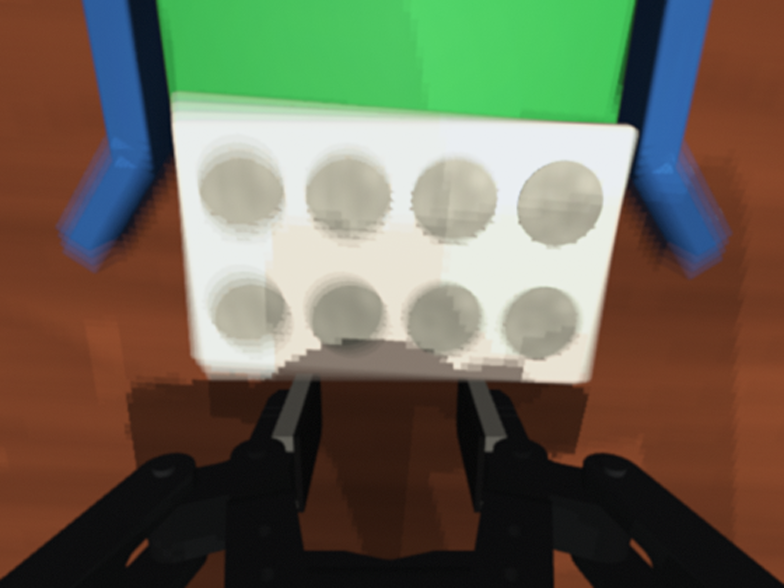

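The picture shows the palette entering the mouth. Its right front corner at (637,130) touches the right wall's start while the left edge at (173,110) has room, so it hung a little. I let the arm settle and check force and pose.

```bash
python3 -m creep '[[[0,0,0],[0,0,0]],[[0,0,0],[0,0,0]]]';python3 -c "
from h import *
p=palette('wrist',.59,.175,.1); save(p,'w5.png',1.4)
delta(.5,.1); print(ctrl.state()['wrist_torque'])"
```

```text
time_s: 19.45
tool_pos: [0.5445, 0.1732, 0.0047]
orientation: [-3.139, -0.106, -0.004]
force: [0.4, -0.2, 0.8]
gripper_width: 0.0429
finger_force: 0.0
palette [590.2 174.9] [ 70.4 111.4] 3.88 mean [0.5939 0.1755 0.0141] z [0.0124 0.0147]
tcp [0.5445 0.1731 0.0048] yaw 3.85 tilt [ 0.003 -0.    -1.   ] w 0.0428 F [-0.4 -0.8 -0.4] t 19.5 move [-49.3  69.9  -0.1] rz None
[ 0.01218869 -0.00016411 -0.05153877]
```

View pics/w5.png

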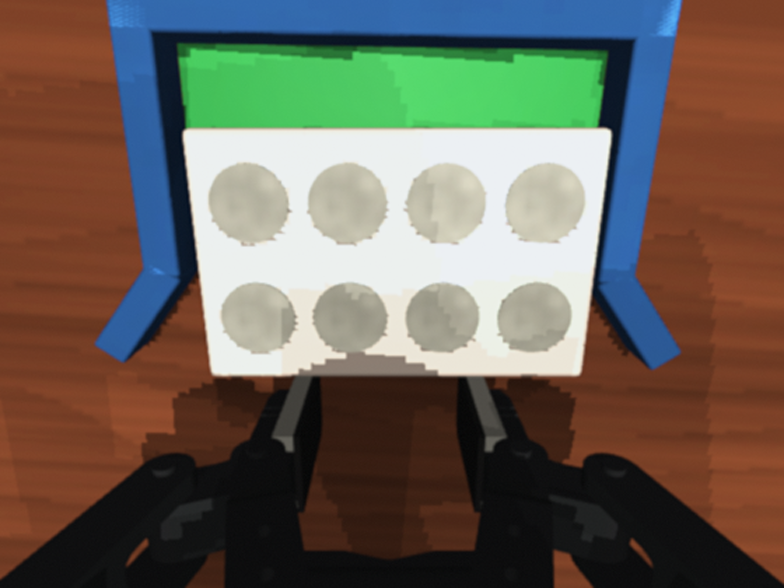

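It was only motion lag. The palette is now inside the walls, square at (395,250), with about 80 px of green left ahead of it. I push on slowly.

```bash
python3 -m creep '[[[3,0,0],[0,0,0]],[[7,0,0],[0,0,0]],[[11,0,0],[0,0,0]],[[14,0,0],[0,0,0]],[[17,0,0],[0,0,0]],[[19,0,0],[0,0,0]],[[20,0,0],[0,0,0]],[[21,0,0],[0,0,0]],[[21,0,0],[0,0,0]]]';python3 -m creep '[[[1,0,0],[0,0,0]],[[2,0,0],[0,0,0]],[[3,0,0],[0,0,0]],[[3,0,0],[0,0,0]]]'
```

```text
time_s: 20.62
tool_pos: [0.5637, 0.1745, 0.0043]
orientation: [-3.14, -0.106, -0.001]
force: [-1.2, -0.5, -0.1]
gripper_width: 0.0429
finger_force: 0.4
time_s: 21.12
tool_pos: [0.5642, 0.1745, 0.0041]
orientation: [3.14, 0.106, -0.006]
force: [-6.7, 0.8, 5.3]
gripper_width: 0.0427
finger_force: 3.2
```

```bash
python3 -m creep '[[[1,0,0],[0,0,0]],[[2,0,0],[0,0,0]],[[2,0,0],[0,0,0]]]';python3 -m creep '[[[-6,0,0],[0,0,0]],[[-25,0,0],[0,0,0]],[[-60,0,-10],[0,0,0]],[[-70,0,-60],[0,0,0]],[[-70,0,-110],[0,0,0]],[[-70,0,-160],[0,0,0]],[[-45,0,-200],[0,0,0]],[[-45,0,-200],[0,0,0]],[[-45,0,-200],[0,0,0]],[[-45,0,-200],[0,0,0]]]'; python3 -c "
from h import *
p=palette('wrist',.61,.178,.1); save(p,'w6.png',1.4)
print(imaging.pinpoint('wrist','palette1_c'))
delta(.5,.1)"
```

```text
time_s: 21.5
tool_pos: [0.5642, 0.1745, 0.0039]
orientation: [3.139, 0.106, -0.012]
force: [-9.6, -0.1, 8.2]
gripper_width: 0.0428
finger_force: 5.1
time_s: 22.75
tool_pos: [0.5221, 0.1715, 0.2028]
orientation: [3.139, 0.106, -0.005]
force: [0.2, 0.2, -0.2]
gripper_width: 0.0427
finger_force: 0.0
palette [611.1 176.7] [ 70.4 111.3] 3.88 mean [0.6117 0.1769 0.0152] z [0.0121 0.0149]
[{'location': [0.609, 0.1726, 0.0052], 'p': 0.92}]
tcp [0.5223 0.1715 0.203 ] yaw 3.86 tilt [-0.003  0.    -1.   ] w 0.0425 F [-0.1  0.6  1.2] t 22.85 move [-27.1  69.9   0.1] rz None
```

View pics/w6.png

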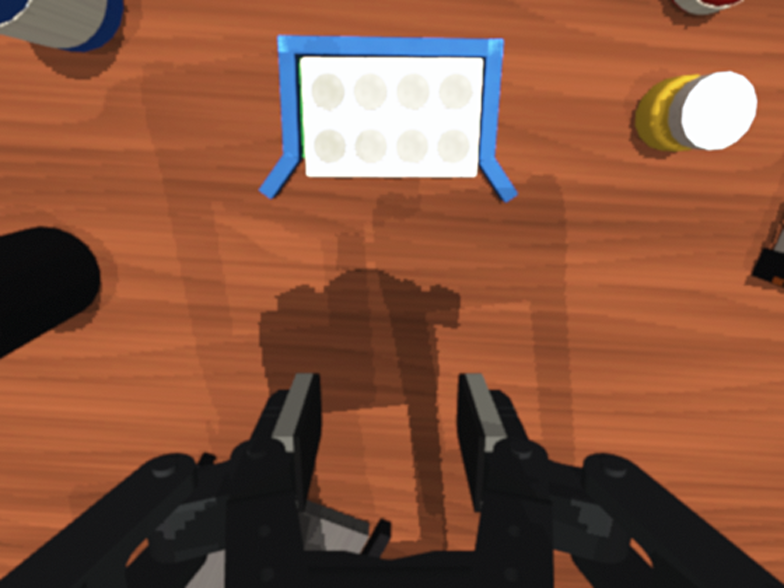

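The palette sits home at (390,115), square against the back wall with no green left behind it. The pot and the other things are in place and the gripper is clear, so I hand in.

```bash
python3 -c "
from workcell import sign_off
print(sign_off())"
```

```text
the job is handed in; nothing more can be done
None
```

The job is handed in: the handle went fully forward and fully back, the bottom palette is seated square against the dock's back wall, the other two dropped in the dispenser, and nothing around appeared disturbed in the views I took (about 23 s used).

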